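Open a carton's flaps to expose the new multimeter

TASK

A new multimeter has arrived in the cardboard carton on the soldering bench. Swing the two outer top flaps open first, then the inner flap under them, leaving all three leaning outwards past upright, so that the meter lies exposed. Be gentle: do not strain the flaps, do not press on or shift the meter, and leave the iron stand, solder reel and tin where they are.

Things in the scene. Friction and masses are not known exactly. Their poses are not given: they have to be found in the camera images.
- carton: Brown cardboard carton, 200 (x) by 180 (y) by 110 mm high, walls 4 mm; it does not shift. Origin: centre of its underside; x points to its far end. It stands left or right on the bench, turned up to 0.3 rad. Foam fills it to 40 mm height. Between the shut outer flaps' edges a gap 56 mm wide runs along x. Its far inner flap already hangs down outside.
- flap_left (a joint): Outer flap on the carton's +y side: rad, 0 flat shut, 1.57 upright, 2.5 its stop, leaning out; starts 0.1 to 0.35. 62 mm from hinge to free edge, 198 mm along x, 4 mm thick. Hinge parallel to x at carton y = 90, z = 112 mm (mid-board). Stiff crease: about 2 N at the edge moves it, stays where left. Pushed level it tends to jam; lift it from beneath its edge.
- flap_right (a joint): The other outer flap, on the carton's -y side: same size, angles and behaviour; hinge at carton y = -90, z = 112 mm.
- flap_inner (a joint): Inner flap, paler board, under the outer flaps at the carton's near end: rad, 0 flat shut (starts 0 to 0.08), 1.57 upright, 2.5 its stop. Hinge parallel to y at carton x = -96, z = 106 mm (mid-board); 80 mm from hinge to free edge (at x = -16 mm when shut), 166 mm along y, 4 mm thick. Same stiff crease. Beyond its edge, to the far end, the carton's mouth is clear.
- meter: Yellow multimeter 150 (its x) by 75 by 33 mm high, lying face up on the foam bed roughly in the carton's middle; its top is 73 mm above the bench, 37 mm below the carton's rim. Loose, about 0.3 kg. Origin: centre of its underside.
- stand: Soldering-iron stand: black tray 170 by 90 mm with a steel holder about 165 mm high, loose. Origin: centre of its underside. Leave alone.
- reel: White solder reel standing on end, 56 mm across, 55 mm high, loose. Leave alone.
- tin: Round brass tin, 64 mm across, 36 mm high, loose. Leave alone.
Things that resemble listed ones, but are neither listed nor needed, are in the scene too. There is more than one size of the meter; the job needs the middle-sized.

How it is judged:
By the outcome, as a careful person would: the job done as asked, in the order asked, and still so for the second after the job is handed in, with the robot touching nothing.
It also fails if it takes over 64 s, if anything falls off the work surface, if the arm or the gripper's body presses on something with over 40 N, if the wrist force passes 120 N, or if a joint passes its speed limit or range.

ROBOT

A 7-joint arm with a two-finger parallel gripper is mounted at the origin on the work surface. World frame = base frame: x ahead of the robot, y to its left, z up, the work surface at z = 0. Lengths are in m, angles in rad, forces in N, time in s.
With the tool pointing down it reaches from about 0.4 to 0.9 m from the base axis. Payload 5.6 kg.
Tool frame: the origin (TCP) lies on the centre line of the jaws, within the pads' length; the fingertips stand ahead of it and the grasp point (between the pads) lies 6 mm ahead of it (r.tip_reach is the z of the fingertips in the tool frame, in m); z points along the fingers, y is the line along which they close (so a half turn about z gives the same grasp; the last joint's range is limited). The gripper opens to 92 mm and grips with 3 to 60 N. Pads are 20 mm wide; open, the fingers measure 128 mm over their backs; the gripper's body (75 mm by 189 mm) begins 69 mm behind the grasp point.
Start: joints at [1.248, 0.468, -0.012, 1.603, 0.006, 1.071, -0.056], TCP at [0.179, -0.625, 0.24] pointing down, gripper open.
Joint ranges: [-2.53, 2.53], [-0.31, 2.02], [-1.57, 1.55], [0.28, 2.44], [-1.29, 4.43], [0.15, 1.84], [-2.92, 2.92]. Speed limits (rad/s): [2.57, 2.57, 3.14, 3.14, 3.14, 3.14, 3.14].

INTERFACE

Orientations are given as a unit quaternion [x, y, z, w].
In Python, from bench import status, vision, sign_off, models, r gives the robot as it stands.
- The arm moves only by the tool jog_arm, never from a script. Its arguments are lists of equal length, an entry for each row: "grip": the opening, from -1 (shut) to 1 (fully open); "dp": the shift along the tool's x, y, z in cm, a list of three; "rot": the turn, a rotation vector about the tool's x, y, z in degrees, a list of three. In form: {"grip": [grip, ...], "dp": [[tx, ty, tz], ...], "rot": [[ax, ay, az], ...]}. A call has 1 to 8 rows; each row is the pose to reach, as a shift and turn from the pose commanded when the call began, along the tool's axes at that moment; what a row does not reach only later rows make up. A row lasts 1/8 s, in which the tool goes at most 62.5 mm and 10.7 degrees, less where a joint would pass 70% of its speed; a pose out of reach is approached as far as the arm can. A call with a gripper value outside its range is refused whole. The fingers move at their own pace and stop on an object; "grip_force" is the grip in N (left out, the last holds). Time passes only in rows, so rows that repeat a pose let the fingers close. It gives the time, the measured TCP pose, the force, the opening and the grip force at its end, in the units of the state.
- status.state(): the state, without advancing time (a new reading comes with each control period).
- vision.grab_frame(name): name is "side" or "top" or "wrist"; returns a dict with "pixels" (384x512x3 uint8, blue, green, red), "range_z" (384x512 float32, m along the optical axis (not along the pixel's ray), 0 where there is no reading), "intrinsics" (3x3 intrinsics, pixels), "extrinsics" (4x4, takes a point from camera to world coordinates). Camera axes: x right, y down, z forward; pixel columns grow to the right and rows downward; lengths in m; the calibration is good to about 2 mm. The wrist camera is an equidistant fisheye: a pixel r from the principal point sees the ray r / f radians off the axis. A picture is of the moment at which its call begins.
- sign_off(): hands the job in; it is judged then, once.
Trained networks look in the newest picture that a camera, given by its name, has taken for a name from the list of things; names that differ only in an ending like _2 or _b are one class to them, and where a whole thing is asked for, a point or a joint stands for the part that bears it (a point fixed in the world has none). Each returns a list of dicts, best first, with "p" (0 to 1); they miss things now and then, are a little off and sometimes report something else, mostly with a low value. They report only what shows in the picture. A call takes as long as a camera call. They do not tell look-alikes from the thing itself.
- models.regions_of(camera, thing): "mask" (384x512 bool, what is visible of it) and "box" ([left, top, right, bottom] in pixels, round what is visible of it).
The state is a dict: "time_s": time; "joint_pos": joint angles; "joint_vel": joint speeds; "effort": joint torques, N m; "tool_pos": TCP position; "tcp_rot": TCP orientation; "ft_force": force on the tool from outside, world axes, zero at the start; "moment": the same for the moment, N m; "opening": opening from 0.0 (shut) to 1.0 (fully open); "grip_force": force on a finger pad.
Only numpy, scipy, OpenCV 4.12 (cv2) and the standard library are available. Lean on these libraries where they do the work, as an engineer would, in place of code of your own. Each camera call takes 0.05 s, during which the arm holds its last target. There are 200 camera calls.

## Working session

There is one attempt and no reset: what is moved stays moved. The work goes in short steps, Python scripts to look and compute and a tool call to move; the robot and the scene stay as the last step left them, time stands still between calls to the robot, and variables do not carry over. Pictures are saved under pics/ and viewed, at most 10 in all, crops included, and the job is handed in when it is done.

Besides the shell and the picture viewer there is one more tool, called after "Request:" by a JSON object that holds its "op" and its "data", one argument or row to a line. jog_arm: Moves the arm, as the interface text tells. Its arguments: {"type":"object","properties":{"grip":{"type":"array"},"dp":{"type":"array"},"rot":{"type":"array"},"grip_force":{"type":"number"}},"required":["grip","dp","rot"]}

```bash
ls; mkdir -p pics
python3 - <<'E'
from bench import status, vision, models, r
import cv2,numpy as np
print(r.tip_reach, status.state())
ims=[]
for n in ["top","side"]:
    f=vision.grab_frame(n); cv2.imwrite(f'pics/{n}0.png',f['pixels']); np.savez(f'{n}0.npz',**f)
    ims.append(f['pixels'])
    for t in ["carton","flap_left","flap_inner","meter","stand","reel","tin"]:
        print(n,t,[(round(d['p'],2),[int(v) for v in d['box']]) for d in models.regions_of(n,t)])
cv2.imwrite('pics/both0.png',cv2.resize(np.hstack(ims),(800,300)))
E
```

```text
pics
0.025 {'time_s': 0.0, 'joint_pos': array([ 1.24799903,  0.46840326, -0.01159113,  1.60364386,  0.00603596,
        1.07135779, -0.05634893]), 'joint_vel': array([-0.00149267, -0.00010619,  0.00115581, -0.00074141,  0.00100044,
        0.00090815, -0.00032293]), 'effort': array([-6.09896579e-04, -5.20563984e+01, -1.29127680e-02, -2.43744761e+01,
       -5.66454884e-02,  1.72602246e-02,  1.54426730e-04]), 'tool_pos': array([ 0.17927408, -0.62422512,  0.238615  ]), 'tcp_rot': array([ 9.90237130e-01,  1.39390227e-01, -2.03016959e-04, -8.65881603e-04]), 'ft_force': array([ 0.20305131,  0.18922256, -0.49547806]), 'moment': array([-0.02919256, -0.04818997, -0.00607224]), 'grip_force': 0.0, 'opening': 1.0051872095218253}
top carton [(0.97, [212, 129, 269, 192]), (0.49, [285, 124, 301, 140])]
top flap_left [(0.57, [211, 133, 235, 191])]
top flap_inner [(0.74, [232, 164, 249, 189])]
top meter [(0.91, [197, 247, 225, 282]), (0.73, [227, 138, 247, 161]), (0.58, [93, 175, 148, 235])]
top stand [(0.7, [339, 136, 375, 184]), (0.23, [231, 163, 247, 193])]
top reel [(0.49, [290, 192, 302, 203])]
top tin [(0.72, [287, 123, 301, 139])]
side carton [(0.66, [187, 176, 251, 234])]
side flap_left [(0.79, [187, 195, 246, 217])]
side flap_inner [(0.71, [227, 186, 247, 199])]
side meter [(0.93, [199, 304, 281, 369]), (0.86, [307, 241, 343, 263]), (0.64, [199, 189, 221, 200])]
side stand [(0.84, [221, 105, 260, 153])]
side reel [(0.65, [256, 163, 276, 182])]
side tin [(0.67, [194, 160, 210, 173])]
```

View pics/both0.png

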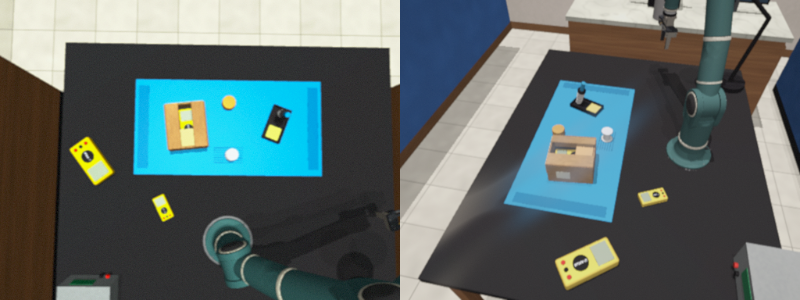

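```bash
cat > h.py <<'E'
import numpy as np,cv2
from bench import status, vision, models, r
from scipy.spatial.transform import Rotation as R
def cloud(f):
    K=f['intrinsics'];d=f['range_z'];v,u=np.mgrid[:384,:512]
    p=np.stack([(u-K[0,2])/K[0,0]*d,(v-K[1,2])/K[1,1]*d,d],-1)
    E=f['extrinsics'];return p@E[:3,:3].T+E[:3,3]
E
python3 - <<'E'
from h import *
from scipy.optimize import minimize
for n in ['top','side']:
    f=dict(np.load(f'{n}0.npz')); P=cloud(f); print(n,f['extrinsics'][:3,3].round(3),f['extrinsics'][:3,2].round(2), f['intrinsics'][0,0])
    for t in ["carton","flap_left","flap_inner","meter","stand","reel","tin"]:
        for d in models.regions_of(n,t) if n=='side' or True else []:
            q=P[d['mask']&(f['range_z']>0)]
            if d['p']>.4: print(t,round(d['p'],2),len(q),np.percentile(q,[3,50,97],axis=0).round(3).tolist())
E
```

```text
top [0.338 0.154 1.323] [ 0.06 -0.01 -1.  ] 353.2008968986081
carton 0.97 2838 [[0.429, 0.109, 0.039], [0.515, 0.197, 0.118], [0.629, 0.284, 0.131]]
carton 0.49 195 [[0.626, -0.026, 0.03], [0.649, -0.001, 0.037], [0.675, 0.025, 0.041]]
flap_left 0.57 1091 [[0.429, 0.22, 0.108], [0.522, 0.255, 0.118], [0.617, 0.289, 0.124]]
flap_inner 0.74 377 [[0.437, 0.163, 0.105], [0.475, 0.19, 0.11], [0.51, 0.218, 0.114]]
meter 0.91 534 [[0.105, 0.261, 0.01], [0.156, 0.301, 0.026], [0.209, 0.339, 0.032]]
meter 0.73 431 [[0.522, 0.171, 0.069], [0.565, 0.2, 0.074], [0.609, 0.229, 0.08]]
meter 0.58 1773 [[0.279, 0.549, 0.023], [0.369, 0.629, 0.047], [0.46, 0.708, 0.053]]
stand 0.7 1190 [[0.477, -0.282, 0.005], [0.558, -0.23, 0.018], [0.638, -0.176, 0.15]]
reel 0.49 180 [[0.382, -0.037, 0.008], [0.404, -0.014, 0.056], [0.429, 0.008, 0.062]]
tin 0.72 219 [[0.625, -0.026, 0.024], [0.65, -0.0, 0.037], [0.677, 0.026, 0.042]]
side [0.265 1.071 1.119] [ 0.12 -0.67 -0.74] 393.1189188449838
carton 0.66 3429 [[0.429, 0.119, 0.009], [0.522, 0.257, 0.108], [0.628, 0.3, 0.128]]
flap_left 0.79 894 [[0.43, 0.229, 0.11], [0.522, 0.263, 0.117], [0.615, 0.295, 0.122]]
flap_inner 0.71 292 [[0.441, 0.151, 0.105], [0.477, 0.179, 0.108], [0.514, 0.209, 0.112]]
meter 0.93 3061 [[0.279, 0.566, 0.014], [0.37, 0.65, 0.046], [0.459, 0.728, 0.051]]
meter 0.86 584 [[0.105, 0.272, 0.007], [0.156, 0.315, 0.024], [0.207, 0.352, 0.029]]
meter 0.64 110 [[0.529, 0.164, 0.069], [0.569, 0.178, 0.073], [0.609, 0.19, 0.077]]
stand 0.84 810 [[0.477, -0.273, 0.004], [0.569, -0.225, 0.018], [0.633, -0.165, 0.143]]
reel 0.65 241 [[0.383, -0.038, -0.001], [0.406, -0.002, 0.047], [0.432, 0.015, 0.057]]
tin 0.67 187 [[0.625, -0.025, 0.016], [0.652, 0.011, 0.034], [0.68, 0.035, 0.039]]
```

Run:
```python
from h import *
from scipy.optimize import least_squares
A=[]
for n in ['top','side']:
    f=dict(np.load(f'{n}0.npz')); P=cloud(f).reshape(-1,3)
    m=(f['range_z'].ravel()>0)&(P[:,0]>.38)&(P[:,0]<.68)&(P[:,1]>.06)&(P[:,1]<.36)&(P[:,2]>.02)
    q=P[m];A.append(q)
    t=q[q[:,2]>.1]; print(n,len(q),cv2.minAreaRect((t[:,:2]*1000).astype(np.float32)))
q=np.vstack(A)
def boxes(p):
    cx,cy,yaw,aL,aR,aI,zo=p
    c,s=np.cos(yaw),np.sin(yaw)
    l=(q-[cx,cy,zo])@np.array([[c,-s,0],[s,c,0],[0,0,1]])
    def sd(pt,c,h):
        d=np.abs(pt-c)-h; return np.linalg.norm(np.maximum(d,0),axis=1)+np.minimum(d.max(1),0)
    D=[sd(l,[0,s*.088,.055],[.1,.002,.055]) for s in(1,-1)]+[sd(l,[s*.098,0,h/2],[.002,.09,h/2]) for s,h in((1,.11),(-1,.104))]
    for sg,a in((1,aL),(-1,aR)):
        u=np.stack([l[:,0],(.09-sg*l[:,1])*np.cos(a)+(l[:,2]-.112)*np.sin(a),-(.09-sg*l[:,1])*np.sin(a)+(l[:,2]-.112)*np.cos(a)],1)
        D.append(sd(u,[0,.031,0],[.099,.031,.002]))
    X,Z=l[:,0]+.096,l[:,2]-.106
    u=np.stack([X*np.cos(aI)+Z*np.sin(aI),l[:,1],-X*np.sin(aI)+Z*np.cos(aI)],1)
    D.append(sd(u,[.04,0,0],[.04,.083,.002]))
    return np.abs(np.array(D)).min(0)
best=None
for y0 in(-.2,0,.2):
    o=least_squares(boxes,[.525,.2,y0,.2,.2,.04,0],loss='soft_l1',f_scale=.003)
    print(o.cost,o.x.round(4)); 
    if best is None or o.cost<best.cost:best=o
np.save('fit.npy',best.x)
cx,cy,yaw=best.x[:3]
f=dict(np.load('top0.npz'));P=cloud(f)
d=[d for d in (vision.grab_frame('top') and models.regions_of('top','meter'))if 220<d['box'][0]<240][0]
p=P[d['mask']];p=p[(p[:,2]>.06)&(p[:,2]<.09)]
c,s=np.cos(yaw),np.sin(yaw);l=(p-[cx,cy,0])@np.array([[c,-s,0],[s,c,0],[0,0,1]]);print(np.percentile(l,[1,50,99],axis=0).round(3), d['box'])
i=f['pixels'][110:210,190:320];cv2.imwrite('pics/crop0.png',cv2.resize(i,None,fx=6,fy=6))
```

```text
top 3167 ((532.9751586914062, 197.3091278076172), (206.00848388671875, 180.8857879638672), 6.270984172821045)
side 3378 ((532.6527709960938, 203.37185668945312), (204.5719757080078, 186.2618865966797), 6.095935821533203)
0.06997613906625735 [ 0.5298  0.202   0.1083  0.0327  0.232  -0.095   0.0048]
0.06976420621019008 [ 0.5266  0.2016  0.1045  0.0398  0.2402 -0.0766  0.0045]
0.06976420621019072 [ 0.5266  0.2016  0.1045  0.0398  0.2402 -0.0766  0.0045]
[[-0.007 -0.033  0.069]
 [ 0.036 -0.006  0.075]
 [ 0.08   0.021  0.081]] [230.6, 139.7, 245.8, 162.5]
```

View pics/crop0.png

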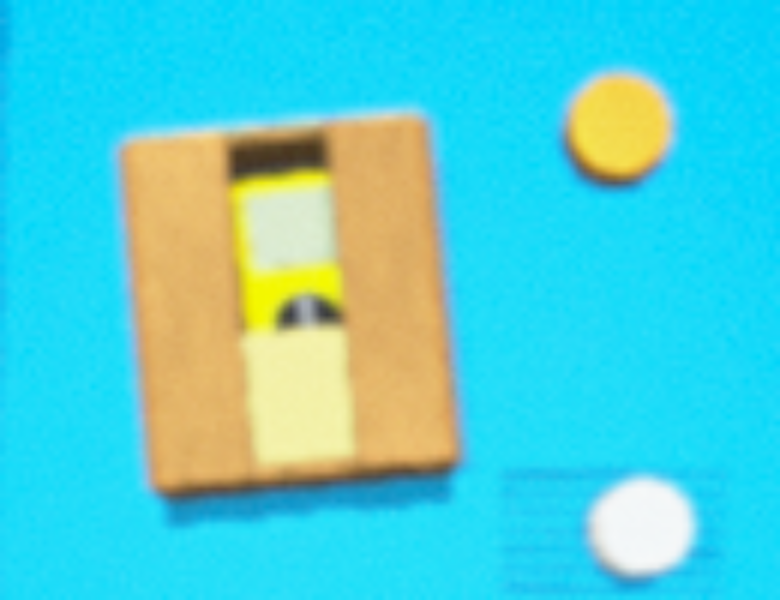

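```bash
cat >> h.py <<'E'
def sd(pt,c,h):
    d=np.abs(pt-np.array(c))-h; return np.linalg.norm(np.maximum(d,0),axis=1)+np.minimum(d.max(1),0)
def hinge(l,axis,a,sg,h0,z0,L,w):
    # flap box distance; axis 1: hinge along x, axis 0: hinge along y
    X=(h0-sg*l[:,axis]) if axis==1 else (l[:,0]-h0); Z=l[:,2]-z0
    u=np.stack([X*np.cos(a)+Z*np.sin(a),l[:,1-axis],-X*np.sin(a)+Z*np.cos(a)],1)
    return sd(u,[L/2,0,0],[L/2,w/2,.002])
def dist(p,q):
    cx,cy,yaw,aL,aR,aI,zo=p; c,s=np.cos(yaw),np.sin(yaw)
    l=(q-[cx,cy,zo])@np.array([[c,-s,0],[s,c,0],[0,0,1]])
    D=[sd(l,[0,k*.088,.055],[.1,.002,.055]) for k in(1,-1)]+[sd(l,[.098,0,.055],[.002,.09,.055]),sd(l,[-.098,0,.052],[.002,.09,.052]),
       sd(l,[.104,0,.066],[.002,.083,.04]),hinge(l,1,aL,1,.09,.112,.062,.198),hinge(l,1,aR,-1,.09,.112,.062,.198),hinge(l,0,aI,1,-.096,.106,.08,.166)]
    return np.abs(np.array(D)).min(0)
def plan(targets):
    """targets: (carton-frame tip xyz mm, carton-frame tool R) -> rows"""
    cx,cy,yaw=np.load('fit.npy')[:3]; Rc=R.from_euler('z',yaw)
    st=status.state(); R0=R.from_quat(st['tcp_rot']); p0=st['tool_pos']
    for t,Rt in targets:
        W=Rc*Rt; tip=Rc.apply(np.array(t)/1000)+[cx,cy,0]; tcp=tip-r.tip_reach*W.apply([0,0,1])
        print('dp',(R0.inv().apply(tcp-p0)*100).round(1).tolist(),'rot',(R0.inv()*W).as_rotvec(degrees=True).round(1).tolist(),'| tcp',tcp.round(3))
def Rleft(th):  # tip points to +y and down
    t=np.radians(th);c,s=np.cos(t),np.sin(t); return R.from_matrix(np.array([[0,c,s],[1,0,0],[0,s,-c]]).T)
def tipnow():
    cx,cy,yaw=np.load('fit.npy')[:3]; Rc=R.from_euler('z',yaw); st=status.state(); W=R.from_quat(st['tcp_rot'])
    print('t',st['time_s'],'tip mm',(Rc.inv().apply(st['tool_pos']+r.tip_reach*W.apply([0,0,1])-[cx,cy,0])*1000).round(1),'z_t',(Rc.inv()*W).apply([0,0,1]).round(2),'F',st['ft_force'].round(1),'j',st['joint_pos'].round(2))
E
python3 - <<'E'
from h import *
from scipy.optimize import least_squares
A=[]
for n in ['top','side']:
    f=dict(np.load(f'{n}0.npz')); P=cloud(f).reshape(-1,3)
    m=(f['range_z'].ravel()>0)&(P[:,0]>.38)&(P[:,0]<.68)&(P[:,1]>.06)&(P[:,1]<.36)&(P[:,2]>.02)
    q=P[m]
    if n=='top': q=q[q[:,2]>.1]
    A.append(q)
for nm,q in(('top',A[0]),('side',A[1]),('both',np.vstack(A))):
    o=least_squares(dist,[.525,.2,.1,.2,.2,.04,0],args=(q,),loss='soft_l1',f_scale=.002,bounds=([.4,.1,-.3,.08,.08,0,-.006],[.6,.3,.3,.4,.4,.09,.006]))
    print(nm,len(q),o.cost,o.x.round(4))
np.save('fit.npy',o.x)
plan([((35,-150,300),Rleft(0)),((35,0,240),Rleft(0))])
E
```

```text
top 2555 0.0018983824492073197 [0.5305 0.1971 0.1024 0.0887 0.2476 0.     0.004 ]
side 3378 0.01387500991451816 [0.5266 0.2041 0.1043 0.0924 0.2531 0.     0.0017]
both 5933 0.017026354106690584 [0.527  0.2018 0.1066 0.08   0.27   0.     0.0034]
dp [57.1, -54.5, -8.5] rot [-0.0, -0.0, -80.1] | tcp [0.578 0.056 0.325]
dp [59.7, -69.2, -2.5] rot [-0.0, -0.0, -80.1] | tcp [0.562 0.206 0.265]
```

Request:
{"op": "jog_arm", "data": {
  "grip": [-1, -1, -1, -1, -1, -1, -1, -1],
  "dp": [
    [2, -2, -4],
    [7, -7, -8],
    [14, -14, -9],
    [22, -21, -9],
    [30, -28, -9],
    [38, -36, -9],
    [46, -44, -9],
    [54, -51, -9]
  ],
  "rot": [
    [0, 0, -10],
    [0, 0, -20],
    [0, 0, -30],
    [0, 0, -40],
    [0, 0, -50],
    [0, 0, -60],
    [0, 0, -70],
    [0, 0, -80]
  ]
}}

```text
time_s: 2.6
tool_pos: [0.4114, -0.2292, 0.3282]
tcp_rot: [0.667, 0.745, -0.0, 0.001]
ft_force: [-0.1, -0.3, 0.1]
opening: 0.152
grip_force: 0.0
```

Run:
```python
from h import *
f=np.load('fit.npy'); f[:3]=[.5285,.2005,.104]; np.save('fit.npy',f)
tipnow()
plan([((35,-40,220),Rleft(0)),((35,-40,220),Rleft(40))])
```

```text
t 2.6 tip mm [-161.1 -415.3  303.2] z_t [ 0. -0. -1.] F [-0.1 -0.3  0.1] j [ 0.9   0.11 -0.49  1.89  0.06  1.16  0.5 ]
dp [37.4, 19.9, 8.3] rot [0.0, 0.1, 0.4] | tcp [0.567 0.164 0.245]
dp [35.8, 19.8, 8.9] rot [-0.1, 40.1, 0.4] | tcp [0.569 0.148 0.239]
```

Request:
{"op": "jog_arm", "data": {
  "grip": [-1, -1, -1, -1, -1, -1, -1, -1],
  "dp": [
    [4, 3, 0],
    [9, 6, 0],
    [14, 9, 1],
    [19, 12, 2],
    [24, 15, 4],
    [29, 18, 6],
    [34, 20, 8],
    [36, 20, 8]
  ],
  "rot": [
    [0, 0, 0],
    [0, 0, 0],
    [0, 0, 0],
    [0, 8, 0],
    [0, 16, 0],
    [0, 24, 0],
    [0, 32, 0],
    [0, 40, 0]
  ]
}}

```text
time_s: 3.6
tool_pos: [0.5712, 0.1515, 0.2471]
tcp_rot: [0.627, 0.699, 0.23, -0.257]
ft_force: [-0.9, -0.2, -1.1]
opening: 0.005
grip_force: 0.0
```

Run:
```python
from h import *
tipnow()
plan([((35,-40,220),Rleft(40))])
f=vision.grab_frame('side'); cv2.imwrite('pics/s1.png',cv2.resize(f['pixels'][60:260,120:400],None,fx=2.8,fy=2.8))
```

```text
t 3.6 tip mm [ 37.3 -37.  228.1] z_t [-0.    0.65 -0.76] F [-0.9 -0.2 -1.1] j [ 0.62  0.61 -0.82  1.76 -0.34  0.97  0.2 ]
dp [-0.7, -0.2, 0.4] rot [-0.2, -0.3, 0.2] | tcp [0.569 0.148 0.239]
```

View pics/s1.png

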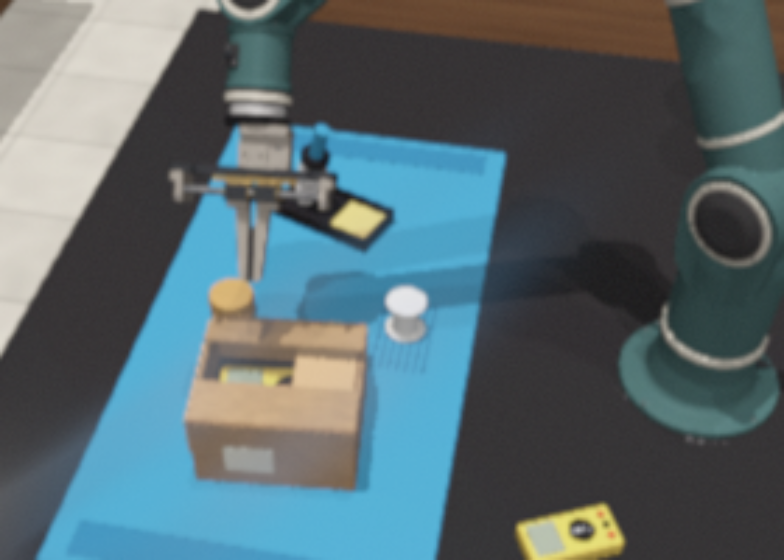

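```bash
cat >> h.py <<'E'
def arcL(a,s=8,th=40,sg=1,x=35):
    t=np.radians(th); H=np.array([sg*90,112.]); e=np.array([-sg*np.cos(a),np.sin(a)]); n=np.array([-sg*np.sin(a),-np.cos(a)])
    if a<np.pi/2-t: C=H+62*e+2*n+s*np.array([sg*np.sin(t),-np.cos(t)])
    else: C=H+(62-s)*e+2*n
    T=C-10*np.array([sg*np.cos(t),np.sin(t)]); return (x,T[0],T[1])
E
python3 - <<'E'
from h import *
L=Rleft(40)
for a in (.09,.5,.9,1.5,2.2): print(a,np.round(arcL(a),1))
plan([(t,L) for t in [(35,-35,159),(35,-15,135),(35,0,117),(35,16,98),(35,26,98)]])
E
```

```text
0.09 [ 35.   25.6 103. ]
0.5 [ 35.   32.1 127.4]
0.9 [ 35.   47.2 146.6]
1.5 [ 35.   76.5 159.3]
2.2 [ 35.  112.5 150.4]
dp [-4.0, -0.1, 5.4] rot [-0.3, -0.6, -0.1] | tcp [0.569 0.153 0.178]
dp [-4.1, -0.1, 8.5] rot [-0.3, -0.6, -0.1] | tcp [0.567 0.173 0.154]
dp [-4.1, -0.1, 10.8] rot [-0.3, -0.6, -0.1] | tcp [0.565 0.188 0.136]
dp [-4.1, -0.1, 13.3] rot [-0.3, -0.6, -0.1] | tcp [0.563 0.204 0.117]
dp [-3.4, -0.1, 14.0] rot [-0.3, -0.6, -0.1] | tcp [0.562 0.214 0.117]
```

Request:
{"op": "jog_arm", "data": {
  "grip": [-1, -1, -1, -1, -1, -1, -1, -1],
  "dp": [
    [-2, 0, 2.7],
    [-4.1, 0, 5.4],
    [-4.1, 0, 8],
    [-4.1, 0, 10],
    [-4.1, 0, 11.7],
    [-4.1, 0, 13.2],
    [-4.1, 0, 13.2],
    [-3.5, 0, 13.8]
  ],
  "rot": [
    [0, 0, 0],
    [0, 0, 0],
    [0, 0, 0],
    [0, 0, 0],
    [0, 0, 0],
    [0, 0, 0],
    [0, 0, 0],
    [0, 0, 0]
  ]
}}

```text
time_s: 4.65
tool_pos: [0.5662, 0.2088, 0.1197]
tcp_rot: [0.629, 0.698, 0.229, -0.253]
ft_force: [-0.5, -0.7, 0.2]
opening: 0.004
grip_force: 0.0
```

Run:
```python
from h import *
tipnow()
L=Rleft(40)
plan([(arcL(a),L) for a in np.arange(.1,2.3,.12)])
f=vision.grab_frame('side'); cv2.imwrite('pics/s2.png',cv2.resize(f['pixels'][110:250,160:300],None,fx=4,fy=4))
```

```text
t 4.65 tip mm [ 38.3  20.4 100.5] z_t [ 0.    0.64 -0.77] F [-0.5 -0.7  0.2] j [ 0.48  0.78 -0.77  1.84 -0.3   0.69  0.22]
dp [0.6, -0.3, 0.1] rot [0.1, 0.0, -0.0] | tcp [0.562 0.214 0.123]
dp [1.1, -0.3, -0.4] rot [0.1, 0.0, -0.0] | tcp [0.562 0.215 0.13 ]
dp [1.7, -0.3, -0.9] rot [0.1, 0.0, -0.0] | tcp [0.562 0.216 0.137]
dp [2.4, -0.3, -1.2] rot [0.1, 0.0, -0.0] | tcp [0.562 0.219 0.144]
dp [3.1, -0.3, -1.5] rot [0.1, 0.0, -0.0] | tcp [0.561 0.222 0.151]
dp [3.8, -0.3, -1.7] rot [0.1, 0.0, -0.0] | tcp [0.561 0.227 0.157]
dp [4.5, -0.3, -1.8] rot [0.1, 0.0, -0.0] | tcp [0.56  0.232 0.163]
dp [5.2, -0.3, -1.8] rot [0.1, 0.0, -0.0] | tcp [0.56  0.237 0.167]
dp [5.9, -0.3, -1.8] rot [0.1, 0.0, -0.0] | tcp [0.559 0.242 0.171]
dp [6.5, -0.3, -1.6] rot [0.1, 0.0, -0.0] | tcp [0.559 0.248 0.174]
dp [7.1, -0.3, -1.4] rot [0.1, 0.0, -0.0] | tcp [0.558 0.254 0.176]
dp [7.7, -0.3, -1.1] rot [0.1, 0.0, -0.0] | tcp [0.557 0.26  0.178]
dp [8.3, -0.3, -0.8] rot [0.1, 0.0, -0.0] | tcp [0.557 0.266 0.179]
dp [8.8, -0.3, -0.4] rot [0.1, 0.0, -0.0] | tcp [0.556 0.273 0.179]
dp [9.2, -0.3, 0.1] rot [0.1, 0.0, -0.0] | tcp [0.555 0.279 0.178]
dp [9.6, -0.3, 0.6] rot [0.1, 0.0, -0.0] | tcp [0.555 0.286 0.176]
dp [9.9, -0.3, 1.2] rot [0.1, 0.0, -0.0] | tcp [0.554 0.292 0.174]
dp [10.2, -0.3, 1.8] rot [0.1, 0.0, -0.0] | tcp [0.554 0.297 0.171]
dp [10.3, -0.3, 2.4] rot [0.1, 0.0, -0.0] | tcp [0.553 0.303 0.168]
```

View pics/s2.png

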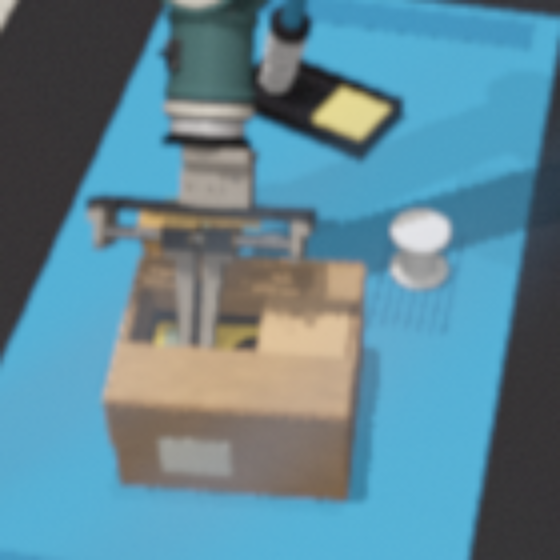

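Request:
{"op": "jog_arm", "data": {
  "grip": [-1, -1, -1, -1, -1, -1, -1, -1],
  "dp": [
    [0.3, 0, 0.3],
    [0.3, 0, 0.3],
    [0.6, 0, 0],
    [1.1, 0, -0.4],
    [1.7, 0, -0.9],
    [2.4, 0, -1.2],
    [3.1, 0, -1.5],
    [3.1, 0, -1.5]
  ],
  "rot": [
    [0, 0, 0],
    [0, 0, 0],
    [0, 0, 0],
    [0, 0, 0],
    [0, 0, 0],
    [0, 0, 0],
    [0, 0, 0],
    [0, 0, 0]
  ]
}}

```text
time_s: 5.7
tool_pos: [0.5641, 0.2242, 0.1519]
tcp_rot: [0.628, 0.699, 0.229, -0.254]
ft_force: [-0.1, -1.3, 0.1]
opening: 0.002
grip_force: 0.3
```

Run:
```python
from h import *
tipnow()
L=Rleft(40)
plan([(arcL(a),L) for a in np.arange(.58,2.3,.12)])
f=vision.grab_frame('side'); cv2.imwrite('pics/s3.png',cv2.resize(f['pixels'][110:250,160:300],None,fx=4,fy=4))
```

```text
t 5.7 tip mm [ 37.8  35.9 132.7] z_t [ 0.    0.64 -0.77] F [-0.1 -1.3  0.1] j [ 0.47  0.73 -0.79  1.83 -0.31  0.72  0.18]
dp [-0.2, -0.3, -0.0] rot [0.0, -0.0, 0.1] | tcp [0.561 0.222 0.151]
dp [0.5, -0.3, -0.2] rot [0.0, -0.0, 0.1] | tcp [0.561 0.227 0.157]
dp [1.3, -0.3, -0.3] rot [0.0, -0.0, 0.1] | tcp [0.56  0.232 0.163]
dp [2.0, -0.3, -0.3] rot [0.0, -0.0, 0.1] | tcp [0.56  0.237 0.167]
dp [2.6, -0.3, -0.3] rot [0.0, -0.0, 0.1] | tcp [0.559 0.242 0.171]
dp [3.3, -0.3, -0.1] rot [0.0, -0.0, 0.1] | tcp [0.559 0.248 0.174]
dp [3.9, -0.3, 0.1] rot [0.0, -0.0, 0.1] | tcp [0.558 0.254 0.176]
dp [4.5, -0.3, 0.3] rot [0.0, -0.0, 0.1] | tcp [0.557 0.26  0.178]
dp [5.0, -0.3, 0.7] rot [0.0, -0.0, 0.1] | tcp [0.557 0.266 0.179]
dp [5.5, -0.3, 1.1] rot [0.0, -0.0, 0.1] | tcp [0.556 0.273 0.179]
dp [5.9, -0.3, 1.6] rot [0.0, -0.0, 0.1] | tcp [0.555 0.279 0.178]
dp [6.3, -0.3, 2.1] rot [0.0, -0.0, 0.1] | tcp [0.555 0.286 0.176]
dp [6.7, -0.3, 2.7] rot [0.0, -0.0, 0.1] | tcp [0.554 0.292 0.174]
dp [6.9, -0.3, 3.3] rot [0.0, -0.0, 0.1] | tcp [0.554 0.297 0.171]
dp [7.1, -0.3, 3.9] rot [0.0, -0.0, 0.1] | tcp [0.553 0.303 0.168]
```

View pics/s3.png

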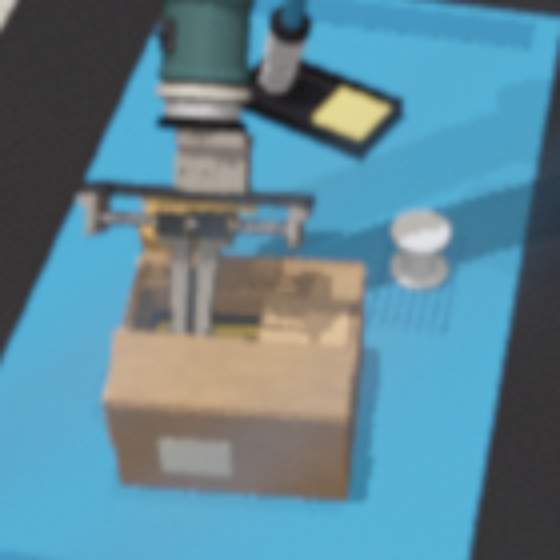

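Request:
{"op": "jog_arm", "data": {
  "grip": [-1, -1, -1, -1, -1, -1, -1, -1],
  "dp": [
    [0.5, 0, -0.2],
    [1.3, 0, -0.3],
    [2, 0, -0.3],
    [2.6, 0, -0.3],
    [3.3, 0, -0.1],
    [3.9, 0, 0.1],
    [4.5, 0, 0.3],
    [4.5, 0, 0.3]
  ],
  "rot": [
    [0, 0, 0],
    [0, 0, 0],
    [0, 0, 0],
    [0, 0, 0],
    [0, 0, 0],
    [0, 0, 0],
    [0, 0, 0],
    [0, 0, 0]
  ]
}}

```text
time_s: 6.75
tool_pos: [0.5597, 0.2608, 0.1779]
tcp_rot: [0.628, 0.699, 0.229, -0.254]
ft_force: [0.2, -0.4, 0.5]
opening: 0.004
grip_force: 0.1
```

```bash
cat >> h.py <<'E'
def angles(which,cams=('side','top')):
    """best-fit flap angle from depth, one flap at a time"""
    cx,cy,yaw=np.load('fit.npy')[:3]; Rc=R.from_euler('z',yaw)
    for n in cams:
        f=vision.grab_frame(n); P=cloud(f).reshape(-1,3)[f['range_z'].ravel()>0]
        l=Rc.inv().apply(P-[cx,cy,.003]); l=l[(np.abs(l[:,0])<.19)&(np.abs(l[:,1])<.19)&(l[:,2]>.06)&(l[:,2]<.2)]
        g=np.arange(0,2.6,.05)
        for w in which:
            F={'L':lambda a:hinge(l,1,a,1,.09,.112,.062,.198),'R':lambda a:hinge(l,1,a,-1,.09,.112,.062,.198),'I':lambda a:hinge(l,0,a,1,-.096,.106,.08,.166)}[w]
            s=[(F(a)<.004).sum() for a in g]; o=np.argsort(s)[::-1][:3]; print(n,w,[(round(g[i],2),int(s[i])) for i in o])
E
python3 - <<'E'
from h import *
tipnow()
angles('LRI')
plan([(arcL(a),Rleft(40)) for a in np.arange(1.3,2.36,.12)])
E
```

```text
t 6.75 tip mm [ 37.3  72.8 158.7] z_t [-0.    0.64 -0.77] F [ 0.2 -0.4  0.5] j [ 0.42  0.69 -0.8   1.83 -0.33  0.73  0.12]
side L [(np.float64(1.45), 908), (np.float64(1.5), 898), (np.float64(1.4), 850)]
side R [(np.float64(0.25), 423), (np.float64(0.2), 423), (np.float64(0.3), 402)]
side I [(np.float64(0.05), 395), (np.float64(0.0), 390), (np.float64(0.1), 309)]
top L [(np.float64(0.0), 249), (np.float64(0.05), 150), (np.float64(1.35), 126)]
top R [(np.float64(0.3), 620), (np.float64(0.35), 607), (np.float64(0.25), 605)]
top I [(np.float64(0.05), 680), (np.float64(0.0), 665), (np.float64(0.1), 653)]
dp [-0.6, -0.2, -0.3] rot [-0.1, -0.1, 0.1] | tcp [0.558 0.254 0.176]
dp [-0.0, -0.2, -0.0] rot [-0.1, -0.1, 0.1] | tcp [0.557 0.26  0.178]
dp [0.5, -0.2, 0.3] rot [-0.1, -0.1, 0.1] | tcp [0.557 0.266 0.179]
dp [1.0, -0.2, 0.7] rot [-0.1, -0.1, 0.1] | tcp [0.556 0.273 0.179]
dp [1.5, -0.2, 1.2] rot [-0.1, -0.1, 0.1] | tcp [0.555 0.279 0.178]
dp [1.9, -0.2, 1.7] rot [-0.1, -0.1, 0.1] | tcp [0.555 0.286 0.176]
dp [2.2, -0.2, 2.3] rot [-0.1, -0.1, 0.1] | tcp [0.554 0.292 0.174]
dp [2.4, -0.2, 2.9] rot [-0.1, -0.1, 0.1] | tcp [0.554 0.297 0.171]
dp [2.6, -0.2, 3.5] rot [-0.1, -0.1, 0.1] | tcp [0.553 0.303 0.168]
```

Request:
{"op": "jog_arm", "data": {
  "grip": [-1, -1, -1, -1, -1, -1, -1, -1],
  "dp": [
    [0.5, 0, 0.3],
    [1, 0, 0.7],
    [1.5, 0, 1.2],
    [1.9, 0, 1.7],
    [2.2, 0, 2.3],
    [2.4, 0, 2.9],
    [2.6, 0, 3.5],
    [2.6, 0, 3.5]
  ],
  "rot": [
    [0, 0, 0],
    [0, 0, 0],
    [0, 0, 0],
    [0, 0, 0],
    [0, 0, 0],
    [0, 0, 0],
    [0, 0, 0],
    [0, 0, 0]
  ]
}}

```text
time_s: 7.85
tool_pos: [0.5552, 0.3028, 0.1673]
tcp_rot: [0.628, 0.699, 0.229, -0.255]
ft_force: [0.3, 0.1, 0.1]
opening: 0.004
grip_force: 0.0
```

Run:
```python
from h import *
tipnow()
angles('L',('side',))
Rr=lambda th: R.from_euler('x',0)*Rleft(-th)
plan([((35,112-77,150+92),Rleft(40)),((35,30,230),Rleft(0)),((35,35,235),Rleft(-40)),((35,35,162),Rleft(-40))])
```

```text
t 7.85 tip mm [ 37.1 115.1 148.1] z_t [-0.    0.64 -0.77] F [0.3 0.1 0.1] j [ 0.34  0.71 -0.79  1.83 -0.33  0.67  0.07]
side L [(np.float64(0.0), 154), (np.float64(2.25), 136), (np.float64(2.3), 136)]
dp [-0.1, -0.2, -12.3] rot [-0.1, -0.0, 0.1] | tcp [0.561 0.223 0.261]
dp [0.4, -0.2, -11.1] rot [-0.1, -40.0, 0.1] | tcp [0.56  0.234 0.255]
dp [1.9, -0.2, -9.7] rot [-0.0, -80.0, 0.1] | tcp [0.558 0.255 0.254]
dp [-2.8, -0.2, -4.1] rot [-0.0, -80.0, 0.1] | tcp [0.558 0.255 0.181]
```

Request:
{"op": "jog_arm", "data": {
  "grip": [-1, -1, -1, -1, -1, -1, -1, -1],
  "dp": [
    [0, 0, -4],
    [0, 0, -8],
    [0, 0, -12],
    [0.4, 0, -12],
    [0.4, 0, -11.5],
    [0.4, 0, -11.1],
    [0.8, 0, -10.7],
    [1.2, 0, -10.4]
  ],
  "rot": [
    [0, 0, 0],
    [0, 0, 0],
    [0, -10, 0],
    [0, -20, 0],
    [0, -30, 0],
    [0, -40, 0],
    [0, -50, 0],
    [0, -60, 0]
  ]
}}

```text
time_s: 8.9
tool_pos: [0.5616, 0.2453, 0.2558]
tcp_rot: [0.659, 0.732, -0.117, 0.132]
ft_force: [0.4, 0.3, -0.7]
opening: 0.005
grip_force: 0.0
```

Run:
```python
from h import *
tipnow()
plan([((35,35,235),Rleft(-40)),((35,35,159),Rleft(-40)),((35,-16,98),Rleft(-40))])
```

```text
t 8.9 tip mm [ 37.6  32.5 232.4] z_t [ 0.   -0.35 -0.94] F [ 0.4  0.3 -0.7] j [-0.33  0.51 -0.4   1.58  0.5   1.33 -0.78]
dp [1.0, -0.3, -0.2] rot [0.1, -19.7, 0.0] | tcp [0.558 0.255 0.254]
dp [3.6, -0.3, 6.9] rot [0.1, -19.7, 0.0] | tcp [0.558 0.255 0.178]
dp [1.0, -0.3, 14.4] rot [0.1, -19.7, 0.0] | tcp [0.563 0.204 0.117]
```

Request:
{"op": "jog_arm", "data": {
  "grip": [-1, -1, -1, -1, -1, -1, -1, -1],
  "dp": [
    [0.5, 0, -0.2],
    [1, 0, -0.2],
    [2.3, 0, 3.4],
    [3.6, 0, 6.9],
    [3, 0, 8.7],
    [2.3, 0, 10.6],
    [1.7, 0, 12.4],
    [1.2, 0, 13.8]
  ],
  "rot": [
    [0, -10, 0],
    [0, -20, 0],
    [0, -20, 0],
    [0, -20, 0],
    [0, -20, 0],
    [0, -20, 0],
    [0, -20, 0],
    [0, -20, 0]
  ]
}}

```text
time_s: 9.9
tool_pos: [0.5658, 0.2075, 0.1209]
tcp_rot: [0.629, 0.698, -0.229, 0.254]
ft_force: [0.3, -0.7, 0.3]
opening: 0.003
grip_force: 0.0
```

Run:
```python
from h import *
tipnow()
plan([((35,-16,103),Rleft(-40)),((35,-27,103),Rleft(-40))])
plan([(arcL(a,sg=-1),Rleft(-40)) for a in np.arange(.25,1.0,.12)])
```

```text
t 9.9 tip mm [ 37.9 -13.  101.8] z_t [ 0.   -0.64 -0.77] F [ 0.3 -0.7  0.3] j [-0.49  0.76 -0.28  1.62  0.76  1.36 -1.03]
dp [-0.3, -0.3, 0.1] rot [0.0, -0.0, -0.0] | tcp [0.563 0.204 0.122]
dp [-1.2, -0.3, 0.8] rot [0.0, -0.0, -0.0] | tcp [0.564 0.193 0.122]
dp [-1.8, -0.3, 0.0] rot [0.0, -0.0, -0.0] | tcp [0.564 0.193 0.132]
dp [-2.4, -0.3, -0.4] rot [0.0, -0.0, -0.0] | tcp [0.565 0.191 0.139]
dp [-3.1, -0.3, -0.7] rot [0.0, -0.0, -0.0] | tcp [0.565 0.188 0.146]
dp [-3.8, -0.3, -1.0] rot [0.0, -0.0, -0.0] | tcp [0.565 0.185 0.152]
dp [-4.5, -0.3, -1.1] rot [0.0, -0.0, -0.0] | tcp [0.566 0.18  0.158]
dp [-5.2, -0.3, -1.2] rot [0.0, -0.0, -0.0] | tcp [0.566 0.175 0.164]
dp [-5.9, -0.3, -1.2] rot [0.0, -0.0, -0.0] | tcp [0.567 0.17  0.168]
```

Request:
{"op": "jog_arm", "data": {
  "grip": [-1, -1, -1, -1, -1, -1, -1, -1],
  "dp": [
    [-0.6, 0, 0.4],
    [-1.1, 0, 0.7],
    [-1.1, 0, 0.7],
    [-1.8, 0, 0],
    [-2.4, 0, -0.4],
    [-3.1, 0, -0.7],
    [-3.8, 0, -1],
    [-3.8, 0, -1]
  ],
  "rot": [
    [0, 0, 0],
    [0, 0, 0],
    [0, 0, 0],
    [0, 0, 0],
    [0, 0, 0],
    [0, 0, 0],
    [0, 0, 0],
    [0, 0, 0]
  ]
}}

```text
time_s: 10.9
tool_pos: [0.568, 0.1865, 0.154]
tcp_rot: [0.629, 0.698, -0.228, 0.254]
ft_force: [-1.2, 2.7, -0.1]
opening: 0.008
grip_force: 0.9
```

Run:
```python
from h import *
tipnow()
angles('LR')
plan([(arcL(a,sg=-1),Rleft(-40)) for a in np.arange(.61,1.6,.12)])
```

```text
t 10.9 tip mm [ 37.8 -34.1 134.9] z_t [ 0.   -0.64 -0.77] F [-1.2  2.7 -0.1] j [-0.46  0.7  -0.29  1.65  0.75  1.38 -0.98]
side L [(np.float64(0.0), 135), (np.float64(2.3), 128), (np.float64(2.35), 128)]
side R [(np.float64(0.5), 96), (np.float64(0.55), 96), (np.float64(0.6), 95)]
top L [(np.float64(0.0), 4), (np.float64(0.05), 1), (np.float64(2.55), 0)]
top R [(np.float64(0.65), 884), (np.float64(0.6), 883), (np.float64(0.7), 847)]
dp [-0.0, -0.3, 0.1] rot [0.0, 0.0, 0.0] | tcp [0.565 0.185 0.152]
dp [-0.7, -0.3, -0.0] rot [0.0, 0.0, 0.0] | tcp [0.566 0.18  0.158]
dp [-1.5, -0.3, -0.1] rot [0.0, 0.0, 0.0] | tcp [0.566 0.175 0.164]
dp [-2.1, -0.3, -0.1] rot [0.0, 0.0, 0.0] | tcp [0.567 0.17  0.168]
dp [-2.8, -0.3, -0.1] rot [0.0, 0.0, 0.0] | tcp [0.567 0.165 0.172]
dp [-3.4, -0.3, 0.1] rot [0.0, 0.0, 0.0] | tcp [0.568 0.159 0.175]
dp [-4.0, -0.3, 0.3] rot [0.0, 0.0, 0.0] | tcp [0.569 0.153 0.177]
dp [-4.6, -0.3, 0.6] rot [0.0, 0.0, 0.0] | tcp [0.569 0.147 0.178]
dp [-5.1, -0.3, 1.0] rot [0.0, 0.0, 0.0] | tcp [0.57  0.14  0.179]
```

Request:
{"op": "jog_arm", "data": {
  "grip": [-1, -1, -1, -1, -1, -1, -1, -1],
  "dp": [
    [-0.7, 0, 0],
    [-1.4, 0, -0.1],
    [-2.1, 0, -0.1],
    [-2.8, 0, -0.1],
    [-3.4, 0, 0.1],
    [-4, 0, 0.3],
    [-4.6, 0, 0.6],
    [-4.6, 0, 0.6]
  ],
  "rot": [
    [0, 0, 0],
    [0, 0, 0],
    [0, 0, 0],
    [0, 0, 0],
    [0, 0, 0],
    [0, 0, 0],
    [0, 0, 0],
    [0, 0, 0]
  ]
}}

```text
time_s: 12.0
tool_pos: [0.572, 0.1463, 0.1784]
tcp_rot: [0.629, 0.698, -0.229, 0.255]
ft_force: [-1.0, -0.2, 0.8]
opening: 0.004
grip_force: 0.2
```

Run:
```python
from h import *
tipnow()
angles('LR',('side',))
plan([(arcL(a,sg=-1),Rleft(-40)) for a in np.arange(1.45,2.3,.12)])
```

```text
t 12.0 tip mm [ 37.6 -74.5 159.3] z_t [ 0.   -0.64 -0.77] F [-1.  -0.2  0.8] j [-0.41  0.64 -0.28  1.69  0.76  1.37 -0.93]
side L [(np.float64(0.0), 134), (np.float64(2.3), 130), (np.float64(2.35), 130)]
side R [(np.float64(1.4), 226), (np.float64(1.45), 224), (np.float64(1.35), 216)]
dp [0.1, -0.3, -0.0] rot [0.0, 0.1, 0.0] | tcp [0.569 0.147 0.178]
dp [-0.5, -0.3, 0.4] rot [0.0, 0.1, 0.0] | tcp [0.57  0.14  0.179]
dp [-1.0, -0.3, 0.8] rot [0.0, 0.1, 0.0] | tcp [0.571 0.134 0.179]
dp [-1.4, -0.3, 1.3] rot [0.0, 0.1, 0.0] | tcp [0.571 0.127 0.178]
dp [-1.8, -0.3, 1.8] rot [0.0, 0.1, 0.0] | tcp [0.572 0.121 0.176]
dp [-2.1, -0.3, 2.4] rot [0.0, 0.1, 0.0] | tcp [0.573 0.115 0.174]
dp [-2.3, -0.3, 3.0] rot [0.0, 0.1, 0.0] | tcp [0.573 0.11  0.17 ]
dp [-2.5, -0.3, 3.6] rot [0.0, 0.1, 0.0] | tcp [0.574 0.104 0.167]
```

Request:
{"op": "jog_arm", "data": {
  "grip": [-1, -1, -1, -1, -1, -1, -1, -1],
  "dp": [
    [-0.5, 0, 0.4],
    [-1, 0, 0.8],
    [-1.4, 0, 1.3],
    [-1.8, 0, 1.8],
    [-2.1, 0, 2.4],
    [-2.3, 0, 3],
    [-2.5, 0, 3.6],
    [-2.5, 0, 3.6]
  ],
  "rot": [
    [0, 0, 0],
    [0, 0, 0],
    [0, 0, 0],
    [0, 0, 0],
    [0, 0, 0],
    [0, 0, 0],
    [0, 0, 0],
    [0, 0, 0]
  ]
}}

```text
time_s: 13.05
tool_pos: [0.5759, 0.1045, 0.1659]
tcp_rot: [0.629, 0.698, -0.23, 0.254]
ft_force: [-0.4, 0.2, -0.3]
opening: 0.004
grip_force: 0.0
```

```bash
cat >> h.py <<'E'
def Rin(th,sg=1): # tip points to -x and down; tool y along sg*y
    t=np.radians(th);c,s=np.cos(t),np.sin(t); z=np.array([-s,0,-c]); y=np.array([0,sg,0.]); return R.from_matrix(np.array([np.cross(y,z),y,z]).T)
E
python3 - <<'E'
from h import *
tipnow()
angles('R',('side',))
plan([((35,-40,240),Rleft(-40)),((35,0,240),Rleft(0)),((60,0,240),Rin(0,1)),((60,0,240),Rin(0,-1)),((60,0,240),Rin(40,-1)),((60,0,240),Rin(40,1))])
E
```

```text
t 13.05 tip mm [  37.2 -116.5  146.8] z_t [-0.   -0.64 -0.77] F [-0.4  0.2 -0.3] j [-0.36  0.63 -0.26  1.74  0.79  1.3  -0.91]
side R [(np.float64(2.35), 493), (np.float64(2.3), 491), (np.float64(2.25), 477)]
dp [-0.2, -0.2, -12.0] rot [-0.1, 0.0, 0.1] | tcp [0.566 0.18  0.259]
dp [1.3, -0.2, -14.0] rot [-0.1, 40.0, 0.0] | tcp [0.563 0.204 0.265]
dp [1.3, 2.3, -14.0] rot [-31.4, 31.3, -85.9] | tcp [0.588 0.207 0.265]
dp [1.3, 2.3, -14.0] rot [31.3, 31.4, 86.0] | tcp [0.588 0.207 0.265]
dp [1.7, 3.9, -13.6] rot [57.8, 0.1, 69.0] | tcp [0.604 0.208 0.259]
dp [1.7, 3.9, -13.6] rot [-0.1, 61.8, -96.2] | tcp [0.604 0.208 0.259]
```

Request:
{"op": "jog_arm", "data": {
  "grip": [-1, -1, -1, -1, -1, -1, -1, -1],
  "dp": [
    [0, 0, -4],
    [0, 0, -8],
    [0, 0, -12],
    [0.3, 0, -14],
    [0.7, 0, -14],
    [1, 0, -14],
    [1.3, 0, -14],
    [1.3, 0, -14]
  ],
  "rot": [
    [0, 0, 0],
    [0, 0, 0],
    [0, 0, 0],
    [0, 10, 0],
    [0, 20, 0],
    [0, 30, 0],
    [0, 40, 0],
    [0, 40, 0]
  ]
}}

```text
time_s: 14.1
tool_pos: [0.5667, 0.2002, 0.2652]
tcp_rot: [0.672, 0.741, -0.001, 0.001]
ft_force: [0.0, -1.7, -0.8]
opening: 0.006
grip_force: 0.0
```

Run:
```python
from h import *
tipnow()
angles('LRI')
plan([((35,0,240),Rin(0,1)),((70,0,260),Rin(0,1)),((70,0,260),Rin(45,1))])
```

```text
t 14.1 tip mm [ 37.9  -4.4 240.2] z_t [-0. -0. -1.] F [ 0.  -1.7 -0.8] j [-0.03  0.41 -0.48  1.68  0.21  1.11 -0.47]
side L [(np.float64(0.0), 162), (np.float64(2.3), 129), (np.float64(2.35), 129)]
side R [(np.float64(2.3), 801), (np.float64(2.35), 788), (np.float64(2.25), 762)]
side I [(np.float64(0.0), 903), (np.float64(0.05), 844), (np.float64(0.1), 595)]
top L [(np.float64(2.2), 827), (np.float64(2.25), 820), (np.float64(2.15), 793)]
top R [(np.float64(0.0), 73), (np.float64(2.3), 48), (np.float64(2.35), 48)]
top I [(np.float64(0.05), 828), (np.float64(0.0), 821), (np.float64(0.1), 731)]
dp [-0.1, -0.2, 0.0] rot [-0.2, 0.0, -89.9] | tcp [0.563 0.204 0.265]
dp [-0.1, 3.3, -2.0] rot [-0.2, 0.0, -89.9] | tcp [0.598 0.208 0.285]
dp [-0.1, 5.1, -1.3] rot [35.0, 35.2, -84.9] | tcp [0.616 0.21  0.278]
```

Request:
{"op": "jog_arm", "data": {
  "grip": [-1, -1, -1, -1, -1, -1, -1, -1],
  "dp": [
    [0, 0.5, -0.5],
    [0, 1, -1],
    [0, 1.5, -1.5],
    [0, 2, -2],
    [0, 2.5, -2],
    [0, 3, -2],
    [0, 3.3, -2],
    [0, 3.3, -2]
  ],
  "rot": [
    [0, 0, -10],
    [0, 0, -20],
    [0, 0, -30],
    [0, 0, -40],
    [0, 0, -50],
    [0, 0, -60],
    [0, 0, -70],
    [0, 0, -80]
  ]
}}

```text
time_s: 15.2
tool_pos: [0.5976, 0.2113, 0.2849]
tcp_rot: [0.03, 1.0, -0.001, -0.0]
ft_force: [-0.8, -0.7, -0.2]
opening: 0.005
grip_force: 0.0
```

Run:
```python
from h import *
tipnow()
plan([((70,0,260),Rin(0,1)),((70,0,260),Rin(45,1))])
f=vision.grab_frame('wrist'); cv2.imwrite('pics/w1.png',f['pixels'])
```

```text
t 15.2 tip mm [ 69.8   3.6 259.9] z_t [-0. -0. -1.] F [-0.8 -0.7 -0.2] j [ 0.14  0.52 -0.76  1.56  0.38  1.21  0.83]
dp [-0.1, -0.4, -0.0] rot [-0.1, -0.1, -9.3] | tcp [0.598 0.208 0.285]
dp [-1.8, -0.1, 0.7] rot [3.6, 44.8, -8.9] | tcp [0.616 0.21  0.278]
```

View pics/w1.png

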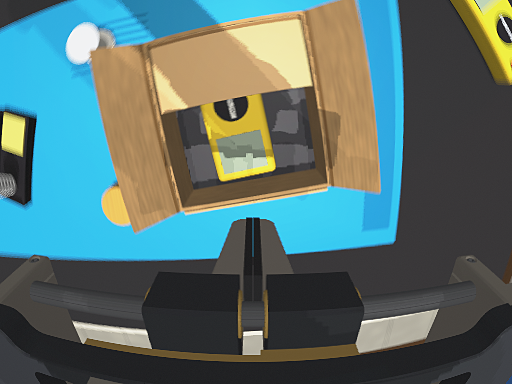

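```bash
cat >> h.py <<'E'
def arcI(a,s=7,th=40):
    t=np.radians(th); H=np.array([-96,106.]); e=np.array([np.cos(a),np.sin(a)]); n=np.array([np.sin(a),-np.cos(a)])
    C=H+80*e+2*n+s*np.array([-np.sin(t),-np.cos(t)]) if a<np.pi/2-t else H+(80-s)*e+2*n
    T=C-10*np.array([-np.cos(t),np.sin(t)]); return (T[0],0,T[1])
E
python3 - <<'E'
from h import *
for a in (0,.05,.5,1,2.2): print(a,np.round(arcI(a),1))
E
```

```text
0 [-12.8   0.   92.2]
0.05 [-12.8   0.   96.2]
0.5 [-21.7   0.  130.8]
1 [-47.2   0.  159.9]
2.2 [-129.7    0.   159.8]
```

Request:
{"op": "jog_arm", "data": {
  "grip": [-1, -1, -1, -1, -1, -1],
  "dp": [
    [-0.2, -0.2, 0],
    [-0.5, -0.2, 0],
    [-1, -0.2, 0],
    [-1.7, -0.2, 0],
    [-1.7, -0.2, 0],
    [-1.7, -0.2, 0]
  ],
  "rot": [
    [1, 10, -3],
    [2, 20, -6],
    [3, 30, -9],
    [3.2, 40, -9.2],
    [3.2, 40, -9.2],
    [3.2, 40, -9.2]
  ]
}}

```text
time_s: 16.0
tool_pos: [0.6145, 0.1952, 0.3181]
tcp_rot: [-0.023, 0.962, 0.017, -0.271]
ft_force: [0.6, 0.0, -1.7]
opening: 0.006
grip_force: 0.0
```

Run:
```python
from h import *
tipnow()
T=Rin(40)
plan([(t,T) for t in [(75,0,186),(40,0,145),(20,0,121),(10,0,109),(-3,0,93),(-3,0,91),(-13,0,91)]])
```

```text
t 16.0 tip mm [ 72.1 -12.3 296.8] z_t [-0.52  0.07 -0.85] F [ 0.6  0.  -1.7] j [-0.33  0.71  0.1   1.13 -0.22  1.84  1.38]
dp [-6.3, 0.9, 9.4] rot [4.4, 8.7, -1.7] | tcp [0.619 0.21  0.205]
dp [-5.5, 0.5, 14.7] rot [4.4, 8.7, -1.7] | tcp [0.584 0.206 0.164]
dp [-5.0, 0.3, 17.8] rot [4.4, 8.7, -1.7] | tcp [0.564 0.204 0.14 ]
dp [-4.8, 0.2, 19.3] rot [4.4, 8.7, -1.7] | tcp [0.554 0.203 0.128]
dp [-4.5, -0.0, 21.4] rot [4.4, 8.7, -1.7] | tcp [0.541 0.202 0.112]
dp [-4.6, -0.0, 21.6] rot [4.4, 8.7, -1.7] | tcp [0.541 0.202 0.11 ]
dp [-3.8, -0.1, 22.1] rot [4.4, 8.7, -1.7] | tcp [0.532 0.201 0.11 ]
```

Run:
```python
from h import *
plan([((60,0,190),Rin(30)),((40,0,150),Rin(30))])
```

```text
dp [-4.4, 0.8, 9.8] rot [4.2, -1.3, -2.0] | tcp [0.601 0.208 0.212]
dp [-4.8, 0.5, 14.3] rot [4.2, -1.3, -2.0] | tcp [0.581 0.206 0.172]
```

Request:
{"op": "jog_arm", "data": {
  "grip": [-1, -1, -1, -1],
  "dp": [
    [-2, 0.4, 5],
    [-4.4, 0.8, 9.8],
    [-4.4, 0.8, 9.8],
    [-4.4, 0.8, 9.8]
  ],
  "rot": [
    [4, -1, -2],
    [4, -1, -2],
    [4, -1, -2],
    [4, -1, -2]
  ]
}}

```text
time_s: 16.5
tool_pos: [0.6029, 0.206, 0.2161]
tcp_rot: [-0.049, 0.965, -0.011, -0.258]
ft_force: [0.9, -0.3, 0.2]
opening: 0.003
grip_force: 0.0
```

Run:
```python
from h import *
tipnow()
plan([(t,Rin(th)) for t,th in [((40,0,150),36),((20,0,121),40),((-3,0,93),40),((-13,0,91),40)]])
```

```text
t 16.5 tip mm [ 62.1  -2.1 194.5] z_t [-0.5   0.01 -0.87] F [ 0.9 -0.3  0.2] j [-0.37  0.76  0.08  1.26 -0.16  1.64  1.4 ]
dp [-0.6, 0.2, 5.0] rot [0.3, 6.1, -0.0] | tcp [0.583 0.206 0.17 ]
dp [-0.5, 0.2, 8.5] rot [0.3, 10.1, 0.0] | tcp [0.564 0.204 0.14 ]
dp [0.1, 0.2, 12.1] rot [0.3, 10.1, 0.0] | tcp [0.541 0.202 0.112]
dp [0.9, 0.2, 12.8] rot [0.3, 10.1, 0.0] | tcp [0.532 0.201 0.11 ]
```

Request:
{"op": "jog_arm", "data": {
  "grip": [-1, -1, -1, -1, -1, -1],
  "dp": [
    [-0.3, 0.2, 2.5],
    [-0.6, 0.2, 5],
    [-0.6, 0.2, 7],
    [-0.5, 0.2, 8.5],
    [-0.5, 0.2, 8.5],
    [-0.5, 0.2, 8.5]
  ],
  "rot": [
    [0, 3, 0],
    [0, 6, 0],
    [0, 9, 0],
    [0, 10, 0],
    [0, 10, 0],
    [0, 10, 0]
  ]
}}

```text
time_s: 17.25
tool_pos: [0.5648, 0.2037, 0.1395]
tcp_rot: [-0.048, 0.939, -0.014, -0.341]
ft_force: [0.4, -0.7, 0.6]
opening: 0.002
grip_force: 0.0
```

Run:
```python
from h import *
tipnow()
plan([(t,Rin(th)) for t,th in [((10,0,109),40),((-3,0,93),40),((-14,0,91),40)]])
f=vision.grab_frame('side'); a=f['pixels'][110:250,160:300]; f=vision.grab_frame('top'); b=f['pixels'][90:230,170:310]
cv2.imwrite('pics/s4.png',cv2.resize(np.hstack([a,b]),(800,400),interpolation=cv2.INTER_CUBIC))
```

```text
t 17.25 tip mm [ 20.4  -0.4 120.3] z_t [-0.64  0.01 -0.77] F [ 0.4 -0.7  0.6] j [-0.36  0.88  0.06  1.3  -0.18  1.66  1.42]
dp [0.1, 0.0, 1.5] rot [0.4, 0.1, 0.0] | tcp [0.554 0.203 0.128]
dp [0.0, 0.0, 3.6] rot [0.4, 0.1, 0.0] | tcp [0.541 0.202 0.112]
dp [0.8, 0.0, 4.5] rot [0.4, 0.1, 0.0] | tcp [0.531 0.201 0.11 ]
```

View pics/s4.png

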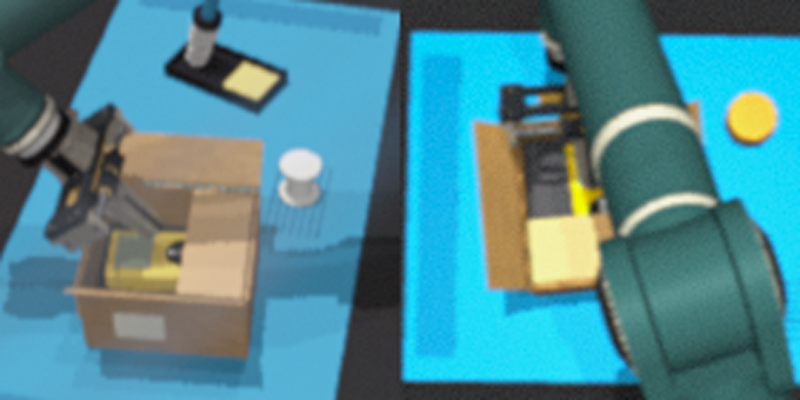

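Request:
{"op": "jog_arm", "data": {
  "grip": [-1, -1, -1, -1, -1, -1],
  "dp": [
    [0, 0, 1.5],
    [0, 0, 2.8],
    [0, 0, 3.6],
    [0, 0, 3.6],
    [0.8, 0, 4.4],
    [0.8, 0, 4.4]
  ],
  "rot": [
    [0, 0, 0],
    [0, 0, 0],
    [0, 0, 0],
    [0, 0, 0],
    [0, 0, 0],
    [0, 0, 0]
  ]
}}

```text
time_s: 18.1
tool_pos: [0.5301, 0.2002, 0.1102]
tcp_rot: [-0.048, 0.939, -0.014, -0.341]
ft_force: [1.9, -0.4, -2.6]
opening: 0.006
grip_force: 0.9
```

Run:
```python
from h import *
tipnow(); angles('I',('side',))
plan([(arcI(a),Rin(40)) for a in np.arange(.02,.8,.1)])
```

```text
t 18.1 tip mm [-14.5  -0.3  91. ] z_t [-0.64  0.01 -0.77] F [ 1.9 -0.4 -2.6] j [-0.37  0.86  0.05  1.41 -0.19  1.56  1.42]
side I [(np.float64(0.0), 911), (np.float64(0.05), 864), (np.float64(0.1), 603)]
dp [0.0, 0.0, -0.3] rot [0.4, 0.0, 0.0] | tcp [0.532 0.201 0.113]
dp [0.6, 0.1, -0.9] rot [0.4, 0.0, 0.0] | tcp [0.531 0.201 0.121]
dp [1.2, 0.1, -1.4] rot [0.4, 0.0, 0.0] | tcp [0.53  0.201 0.129]
dp [1.8, 0.1, -1.9] rot [0.4, 0.0, 0.0] | tcp [0.528 0.2   0.137]
dp [2.5, 0.1, -2.3] rot [0.4, 0.0, 0.0] | tcp [0.526 0.2   0.144]
dp [3.2, 0.1, -2.6] rot [0.4, 0.0, 0.0] | tcp [0.522 0.2   0.151]
dp [4.0, 0.1, -2.9] rot [0.4, 0.0, 0.0] | tcp [0.518 0.199 0.158]
dp [4.8, 0.1, -3.1] rot [0.4, 0.0, 0.0] | tcp [0.513 0.199 0.165]
```

Request:
{"op": "jog_arm", "data": {
  "grip": [-1, -1, -1, -1, -1, -1],
  "dp": [
    [0.3, 0, -0.4],
    [0.7, 0, -0.8],
    [1.2, 0, -1.3],
    [1.8, 0, -1.8],
    [2.5, 0, -2.2],
    [2.5, 0, -2.2]
  ],
  "rot": [
    [0, 0, 0],
    [0, 0, 0],
    [0, 0, 0],
    [0, 0, 0],
    [0, 0, 0],
    [0, 0, 0]
  ]
}}

```text
time_s: 18.9
tool_pos: [0.525, 0.1997, 0.144]
tcp_rot: [-0.048, 0.939, -0.014, -0.342]
ft_force: [0.2, 0.0, 0.2]
opening: 0.006
grip_force: 0.0
```

Run:
```python
from h import *
tipnow(); angles('I',('side',))
plan([(arcI(a),Rin(40)) for a in np.arange(.4,1.3,.1)])
```

```text
t 18.9 tip mm [-19.7  -0.2 124.8] z_t [-0.64  0.01 -0.77] F [0.2 0.  0.2] j [-0.37  0.81  0.05  1.42 -0.18  1.6   1.41]
side I [(np.float64(0.4), 872), (np.float64(0.45), 837), (np.float64(0.35), 799)]
dp [-0.2, 0.0, -0.0] rot [0.4, -0.0, 0.0] | tcp [0.526 0.2   0.143]
dp [0.6, 0.0, -0.4] rot [0.4, -0.0, 0.0] | tcp [0.523 0.2   0.15 ]
dp [1.3, 0.0, -0.6] rot [0.4, -0.0, 0.0] | tcp [0.519 0.2   0.157]
dp [2.1, 0.1, -0.8] rot [0.4, -0.0, 0.0] | tcp [0.514 0.199 0.163]
dp [2.9, 0.1, -1.0] rot [0.4, -0.0, 0.0] | tcp [0.509 0.198 0.169]
dp [3.7, 0.1, -1.0] rot [0.4, -0.0, 0.0] | tcp [0.503 0.198 0.175]
dp [4.4, 0.1, -1.0] rot [0.4, -0.0, 0.0] | tcp [0.498 0.197 0.179]
dp [5.1, 0.1, -0.8] rot [0.4, -0.0, 0.0] | tcp [0.491 0.197 0.183]
dp [5.8, 0.1, -0.7] rot [0.4, -0.0, 0.0] | tcp [0.485 0.196 0.186]
```

Request:
{"op": "jog_arm", "data": {
  "grip": [-1, -1, -1, -1, -1, -1, -1, -1],
  "dp": [
    [0.6, 0, -0.4],
    [1.3, 0, -0.6],
    [2.1, 0, -0.8],
    [2.9, 0, -1],
    [3.7, 0, -1],
    [4.4, 0, -1],
    [5.1, 0, -0.8],
    [5.8, 0, -0.7]
  ],
  "rot": [
    [0, 0, 0],
    [0, 0, 0],
    [0, 0, 0],
    [0, 0, 0],
    [0, 0, 0],
    [0, 0, 0],
    [0, 0, 0],
    [0, 0, 0]
  ]
}}

```text
time_s: 19.95
tool_pos: [0.4849, 0.1953, 0.1858]
tcp_rot: [-0.048, 0.938, -0.015, -0.342]
ft_force: [1.6, 0.5, -1.7]
opening: 0.003
grip_force: 1.0
```

Run:
```python
from h import *
tipnow(); angles('I',('side',))
plan([(arcI(a),Rin(40)) for a in np.arange(1.2,2.35,.1)])
```

```text
t 19.95 tip mm [-60.   -0.5 166.6] z_t [-0.64  0.01 -0.77] F [ 1.6  0.5 -1.7] j [-0.38  0.7   0.05  1.52 -0.19  1.61  1.4 ]
side I [(np.float64(1.15), 465), (np.float64(1.2), 455), (np.float64(1.25), 431)]
dp [-0.1, 0.1, -0.0] rot [0.4, -0.0, 0.1] | tcp [0.485 0.196 0.186]
dp [0.6, 0.1, 0.2] rot [0.4, -0.0, 0.1] | tcp [0.478 0.195 0.189]
dp [1.3, 0.1, 0.6] rot [0.4, -0.0, 0.1] | tcp [0.471 0.194 0.19 ]
dp [1.9, 0.0, 0.9] rot [0.4, -0.0, 0.1] | tcp [0.464 0.194 0.191]
dp [2.5, 0.0, 1.4] rot [0.4, -0.0, 0.1] | tcp [0.456 0.193 0.192]
dp [3.0, 0.0, 1.9] rot [0.4, -0.0, 0.1] | tcp [0.449 0.192 0.191]
dp [3.5, 0.0, 2.4] rot [0.4, -0.0, 0.1] | tcp [0.442 0.191 0.19 ]
dp [3.9, 0.0, 3.0] rot [0.4, -0.0, 0.1] | tcp [0.435 0.191 0.188]
dp [4.3, 0.0, 3.7] rot [0.4, -0.0, 0.1] | tcp [0.428 0.19  0.186]
dp [4.6, 0.0, 4.3] rot [0.4, -0.0, 0.1] | tcp [0.422 0.189 0.183]
dp [4.8, 0.0, 5.0] rot [0.4, -0.0, 0.1] | tcp [0.416 0.189 0.179]
dp [5.0, 0.0, 5.7] rot [0.4, -0.0, 0.1] | tcp [0.41  0.188 0.174]
```

Request:
{"op": "jog_arm", "data": {
  "grip": [-1, -1, -1, -1, -1, -1, -1, -1],
  "dp": [
    [0.6, 0, 0.2],
    [1.3, 0, 0.6],
    [1.9, 0, 0.9],
    [2.5, 0, 1.4],
    [3, 0, 1.9],
    [3.5, 0, 2.4],
    [3.9, 0, 3],
    [4.3, 0, 3.7]
  ],
  "rot": [
    [0, 0, 0],
    [0, 0, 0],
    [0, 0, 0],
    [0, 0, 0],
    [0, 0, 0],
    [0, 0, 0],
    [0, 0, 0],
    [0, 0, 0]
  ]
}}

```text
time_s: 21.0
tool_pos: [0.4284, 0.1895, 0.1847]
tcp_rot: [-0.048, 0.938, -0.015, -0.342]
ft_force: [2.5, -1.4, -0.0]
opening: 0.005
grip_force: 0.9
```

Run:
```python
from h import *
tipnow(); angles('I',('side',))
plan([(arcI(a),Rin(40)) for a in np.arange(2.0,2.35,.1)])
```

```text
t 21.0 tip mm [-116.8   -0.4  165.6] z_t [-0.64  0.01 -0.77] F [ 2.5 -1.4 -0. ] j [-0.4   0.62  0.04  1.68 -0.19  1.53  1.39]
side I [(np.float64(2.0), 323), (np.float64(1.95), 318), (np.float64(2.05), 317)]
dp [0.0, 0.0, -0.2] rot [0.4, -0.1, 0.0] | tcp [0.428 0.19  0.186]
dp [0.3, 0.0, 0.5] rot [0.4, -0.1, 0.0] | tcp [0.422 0.189 0.183]
dp [0.6, 0.0, 1.2] rot [0.4, -0.1, 0.0] | tcp [0.416 0.189 0.179]
dp [0.7, 0.0, 1.9] rot [0.4, -0.1, 0.0] | tcp [0.41  0.188 0.174]
```

Push to about 2.15, then back off along the tool axis and clear the carton.

Request:
{"op": "jog_arm", "data": {
  "grip": [-1, -1, -1, -1, -1, -1, -1, -1],
  "dp": [
    [0.3, 0, 0.4],
    [0.5, 0, 0.9],
    [0.5, 0, 0.9],
    [0, 0, 0],
    [-0.5, 0, -3],
    [-1, 0, -6],
    [-1, 0, -8.5],
    [-1, 0, -8.5]
  ],
  "rot": [
    [0, 0, 0],
    [0, 0, 0],
    [0, 0, 0],
    [0, 0, 0],
    [0, 0, 0],
    [0, 0, 0],
    [0, -6, 0],
    [0, -16, 0]
  ]
}}

```text
time_s: 22.05
tool_pos: [0.4938, 0.1958, 0.2438]
tcp_rot: [-0.049, 0.978, -0.007, -0.205]
ft_force: [-1.4, 0.2, 0.2]
opening: 0.006
grip_force: 0.0
```

Run:
```python
from h import *
tipnow(); angles('LRI',('side','top'))
plan([((-40,0,290),Rin(0)),((60,-200,300),Rin(0))])
```

```text
t 22.05 tip mm [-45.   -0.9 220.9] z_t [-0.4   0.01 -0.92] F [-1.4  0.2  0.2] j [-0.42  0.49  0.06  1.63 -0.14  1.43  1.36]
side L [(np.float64(2.3), 131), (np.float64(2.35), 131), (np.float64(2.25), 120)]
side R [(np.float64(2.3), 466), (np.float64(2.35), 450), (np.float64(2.25), 445)]
side I [(np.float64(2.15), 501), (np.float64(2.2), 500), (np.float64(2.1), 479)]
top L [(np.float64(2.2), 610), (np.float64(2.25), 608), (np.float64(2.15), 572)]
top R [(np.float64(2.35), 180), (np.float64(2.3), 175), (np.float64(2.4), 171)]
top I [(np.float64(2.15), 386), (np.float64(2.2), 382), (np.float64(2.1), 373)]
dp [2.9, 0.1, -6.2] rot [0.4, -23.8, -0.1] | tcp [0.489 0.196 0.315]
dp [-5.8, -19.9, -11.3] rot [0.4, -23.8, -0.1] | tcp [0.609 0.008 0.325]
```

Now rise well clear, then move aside to the right and check.

Request:
{"op": "jog_arm", "data": {
  "grip": [-1, -1, -1, -1, -1, -1, -1, -1],
  "dp": [
    [0.5, 0, -3],
    [2, 0, -6.2],
    [2, -3, -9],
    [0, -7, -10],
    [-2, -11, -11],
    [-4, -15, -11],
    [-5, -20, -11],
    [-5, -20, -11]
  ],
  "rot": [
    [0, -8, 0],
    [0, -16, 0],
    [0, -24, 0],
    [0, -24, 0],
    [0, -24, 0],
    [0, -24, 0],
    [0, -24, 0],
    [0, -24, 0]
  ]
}}

```text
time_s: 23.15
tool_pos: [0.6014, -0.0003, 0.3213]
tcp_rot: [-0.046, 0.999, 0.002, -0.002]
ft_force: [-0.2, 0.2, -0.0]
opening: 0.003
grip_force: 0.0
```

Run:
```python
from h import *
tipnow(); angles('LRI')
f=vision.grab_frame('side'); a=f['pixels'][90:250,140:300]; g=vision.grab_frame('top'); b=g['pixels'][80:240,180:340]
P=cloud(g)
for t in ('meter','stand','reel','tin'):
    for d in models.regions_of('top',t):
        q=P[d['mask']]; 
        if d['p']>.4: print(t,round(d['p'],2),np.percentile(q,[3,50,97],axis=0).round(3).tolist())
cv2.imwrite('pics/s5.png',cv2.resize(np.hstack([a,b]),(800,400),interpolation=cv2.INTER_CUBIC))
```

```text
t 23.15 tip mm [  51.5 -207.2  296.3] z_t [-0.  0. -1.] F [-0.2  0.2 -0. ] j [-0.21  0.32  0.2   1.64 -0.07  1.2   1.67]
side L [(np.float64(2.3), 127), (np.float64(2.35), 127), (np.float64(2.25), 120)]
side R [(np.float64(2.3), 891), (np.float64(2.35), 873), (np.float64(2.25), 857)]
side I [(np.float64(2.15), 508), (np.float64(2.2), 505), (np.float64(2.1), 486)]
top L [(np.float64(2.2), 833), (np.float64(2.25), 826), (np.float64(2.15), 796)]
top R [(np.float64(2.35), 847), (np.float64(2.3), 839), (np.float64(2.4), 830)]
top I [(np.float64(2.15), 658), (np.float64(2.2), 649), (np.float64(2.1), 634)]
meter 0.79 [[0.108, 0.26, 0.019], [0.155, 0.301, 0.026], [0.209, 0.338, 0.031]]
meter 0.69 [[0.465, 0.153, 0.043], [0.537, 0.189, 0.074], [0.609, 0.229, 0.079]]
meter 0.59 [[0.278, 0.55, 0.01], [0.369, 0.629, 0.047], [0.462, 0.713, 0.052]]
stand 0.77 [[0.444, -0.285, 0.01], [0.575, -0.251, 0.029], [0.636, -0.036, 0.707]]
reel 0.45 [[0.382, -0.038, 0.005], [0.407, -0.013, 0.055], [0.43, 0.01, 0.061]]
tin 0.69 [[0.624, -0.027, 0.003], [0.641, 0.003, 0.036], [0.659, 0.029, 0.043]]
tin 0.48 [[0.381, -0.038, 0.005], [0.404, -0.014, 0.055], [0.429, 0.01, 0.061]]
```

View pics/s5.png

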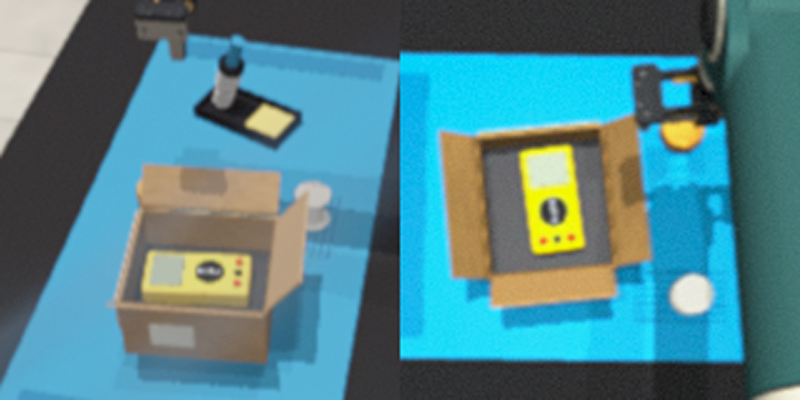

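The picture shows all three flaps leaning out and the meter exposed at about (550,200) in the top view. The tin, reel and stand are unmoved, and the arm touches nothing.

```bash
python3 -c "
from bench import sign_off
print(sign_off())"
```

```text
the job is handed in; nothing more can be done
None
```

I opened the two outer flaps first, then the inner one. All three now lean out at about 2.15–2.3 rad with the meter exposed; the meter, stand, reel and tin look unmoved, and I handed the job in at about 23 s.

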